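Slide the bolt box shut

ROBOT

A 6-joint arm with a two-finger parallel gripper is mounted at the origin on a cart in front of the work surface, level with it; the furniture and walls round the work are solid. World frame = base frame: x ahead of the robot, y to its left, z up, the work surface at z = 0. Lengths are in m, angles in rad, forces in N, time in s.
With the tool pointing down it reaches from about 0.425 to 0.95 m from the base axis. Payload 3.5 kg.
Tool frame: the origin (TCP) lies midway between the tips of the shut fingers; the grasp point (between the pads) lies 19 mm behind it; z points along the fingers, y is the line along which they close (so a half turn about z gives the same grasp; the last joint's range is limited). The gripper opens to 85 mm and grips with 20 to 120 N. Pads are 22 mm wide; open, the fingers measure 114 mm over their backs; the gripper's body (76 mm by 85 mm) begins 54 mm behind the grasp point. The pads swing forward as they close: fully open they stand 13 mm farther back than shut.
Start: joints at [1.18, 0.286, 1.577, -0, 1.279, -0.15], TCP at [0.161, 0.656, 0.231] pointing down, gripper open.
Joint ranges: [-2.77, 2.77], [-0.9, 2.22], [0.21, 2.48], [-1.53, 4.67], [0.24, 2.81], [-2.84, 2.84]. Speed limits (rad/s): [2.79, 2.79, 3.14, 3.14, 3.14, 3.14].

INTERFACE

Orientations are given as a unit quaternion [x, y, z, w].
In Python, from plant import ctrl gives the robot as it stands. The module is installed in compiled form; this text tells all that it offers.
- The arm moves only by the shell command python3 -m inch 'ROWS' [FORCE]. ROWS is JSON, a list of rows, each a list of 5 numbers: the closure, from 0 (fully open) to 1 (shut), then the shift along the tool's x, y, z in m, then the turn about the tool's z in degrees. A call has 1 to 5 rows; each row is the pose to reach, as a shift and turn from the pose commanded when the call began, along the tool's axes at that moment; what a row does not reach only later rows make up. A row lasts 1/12 s, in which the tool goes at most 41.7 mm and 7.16 degrees, less where a joint would pass 70% of its speed; a pose out of reach is approached as far as the arm can. A call with a gripper value outside its range is refused whole. The fingers move at their own pace and stop on an object; FORCE is the grip in N (left out, the last holds). Time passes only in rows, so rows that repeat a pose let the fingers close. It gives the time, the measured TCP pose, the force, the opening and the grip force at its end, in the units of the state.
- ctrl.get_state(): the state, without advancing time (a new reading comes with each control period).
- ctrl.read_camera(name): name is "scene" or "top" or "wrist"; returns a dict with "pixels" (400x640x3 uint8, red, green, blue), "depth" (400x640 float32, m along the optical axis (not along the pixel's ray), 0 where there is no reading), "fx", "fy", "cx", "cy" (pixels), "D" ([k1, k2, p1, p2, k3] as OpenCV has them; the pictures are not rectified), "xyz" and "rotation" of the camera in the world; the wrist camera has in their place "mount" (4x4, takes a point from camera to tool coordinates, whose origin is the TCP and whose axes are the flange's). Camera axes: x right, y down, z forward; pixel columns grow to the right and rows downward; lengths in m; the calibration is good to about 2 mm. A picture is of the moment at which its call begins: read the wrist's pose just before it.
- ctrl.sign_off(): hands the job in; it is judged then, once.
Trained networks look in a picture, given as the dict that the camera call returned (one of the last four; its "shot" number tells which), for a name from the list of things; names that differ only in an ending like _2 or _b are one class to them, and where a whole thing is asked for, a point or a joint stands for the part that bears it (a point fixed in the world has none). Each returns a list of dicts, best first, with "score" (0 to 1); they miss things now and then, are a little off and sometimes report something else, mostly with a low value. They report only what shows in the picture. A call takes as long as a camera call.
- ctrl.spot_in(query, picture): "at" ([column, row] in pixels, amid what is visible of it).
- ctrl.tip_of(query, picture): "at" ([column, row] in pixels: a listed point, or the origin of a listed thing).
The state is a dict: "time": time; "qpos": joint angles; "dq": joint speeds; "joint_efforts": joint torques, N m; "eef_pos": TCP position; "tcp_rot": TCP orientation; "contact_force": force on the tool from outside, world axes, zero at the start; "wrist_torque": the same for the moment, N m; "opening": opening from 0.0 (shut) to 1.0 (fully open); "finger_force": force on a finger pad.
Only numpy, scipy, OpenCV 4.12 (cv2) and the standard library are available. Lean on these libraries where they do the work, as an engineer would, in place of code of your own. Each camera call takes 0.05 s, during which the arm holds its last target. There are 200 camera calls.

TASK

The bolt is done with for today, but the brass nut is still needed. Of the two wooden slide-lid boxes, slide the lid of the one holding the steel bolt fully shut over it and let go. Leave the lid of the box with the brass nut as it is.

Things in the scene. Friction and masses are not known exactly. Their poses are not given: they have to be found in the camera images.
- lid_bolt (a joint): Sliding lid of the box that holds the bolt: a light wooden slide-lid box, 140 mm long (its x), 90 mm wide (its y), 44 mm high, fixed to the bench and level. The plywood lid runs in grooves along the box's length; its top is 37 mm above the bench, flanked by side lips that reach 44 mm and leave 66 mm clear between them. Value in m: 0 = fully shut (hard stop), 0.085 = wide open (stop); starts between 0.05 and 0.08. About 2 N of rail friction; stays where it is left.
- pull_bolt (a point): Middle of the dark wooden grip bar on that lid: 14 mm thick along x, 46 mm long along y, 32 mm tall, from z = 37 mm (lid top) to 69 mm; this point is at z = 55 mm. Fingertips kept at z = 46 mm clear lid, lips and end wall. The point's x axis runs along the slide: the lid closes towards +x and opens towards -x; z is up. With the lid shut it stands 10 mm on the -x side of the box's centre and 74 mm from the inner face of the +x end wall.
- pull_nut (a point): The same grip bar point on the second, identical box, which holds one brass hexagon nut (22 mm across, 9 mm high) and stands beside the first with its lid also part open; either box may be on the left. Same sizes and axes. To be left alone.
- bolt: Grey steel hexagon bolt, 55 mm long (its y), 17 x 20 mm at the head, lying crosswise on the blue-painted, 6 mm thick floor of its box, in the part the lid leaves open. Origin at the centre of its underside.

How it is judged:
At the end, for the whole second after the job is handed in: The lid of the bolt's box is shut to within 10 mm of its stop with the bolt still inside the box (within 75 mm of the grip bar seen from above, below 30 mm height), and the lid of the nut box is within 15 mm of where it started (value of joint lid_bolt below 0.01 m and horizontal distance between bolt and pull_bolt below 0.075 m and height (world z) of bolt below 0.03 m and distance of pull_nut from where it was at the start of the episode below 0.015 m); the robot touches nothing.
It fails at once if the nut box's lid is moved more than 15 mm (distance of pull_nut from where it was at the start of the episode above 0.015 m).
It also fails if it takes over 32 s, if anything falls off the work surface, if the arm or the gripper's body presses on something with over 40 N, if the wrist force passes 120 N, or if a joint passes its speed limit or range.

## Working session

There is one attempt and no reset: what is moved stays moved. The work goes in short steps, Python scripts to look and compute and a shell command to move; the robot and the scene stay as the last step left them, time stands still between calls to the robot, and variables do not carry over. Pictures are saved under pics/ and viewed, at most 10 in all, crops included, and the job is handed in when it is done.

```bash
mkdir -p pics; cat > h.py <<'E'
import numpy as np, cv2
from scipy.spatial.transform import Rotation as R
from plant import ctrl
def ray(p,at):
    K=np.array([[p["fx"],0,p["cx"]],[0,p["fy"],p["cy"]],[0,0,1]])
    u=cv2.undistortPoints(np.array([[at]],float),K,np.array(p["D"],float))[0,0]
    return np.array([u[0],u[1],1])
def cam(p,s=None):
    if "mount" in p:
        T=np.array(p["mount"]);Rt=R.from_quat(s["tcp_rot"]).as_matrix()
        return Rt@T[:3,3]+np.array(s["eef_pos"]),Rt@T[:3,:3]
    r=np.array(p["rotation"]); r=r if r.shape==(3,3) else R.from_quat(r).as_matrix()
    return np.array(p["xyz"]),r
def atz(p,at,z,s=None):
    c,r=cam(p,s);d=r@ray(p,at);return c+d*(z-c[2])/d[2]
def bydepth(p,at,s=None):
    c,r=cam(p,s);return c+r@ray(p,at)*p["depth"][int(at[1]),int(at[0])]
E
python3 - <<'E'
from h import *
np.set_printoptions(precision=4,suppress=True)
s=ctrl.get_state();print(s["eef_pos"],s["tcp_rot"],s["opening"],R.from_quat(s["tcp_rot"]).as_matrix())
for n in["top","scene"]:
    p=ctrl.read_camera(n);cv2.imwrite(f"pics/{n}0.png",p["pixels"][:,:,::-1])
    for q in["pull_bolt","bolt","pull_nut","lid_bolt"]:
        for f in("tip_of","spot_in"):
            try:
                for d in getattr(ctrl,f)(q,p)[:3]:
                    print(n,q,f,d["score"],np.array(d["at"]),atz(p,d["at"],.055 if "pull" in q else .006 if q=="bolt" else .037),bydepth(p,d["at"]))
            except Exception as e: print(n,q,f,e)
E
```

```text
[0.1607 0.6549 0.2299] [ 0.1201  0.9928 -0.0012 -0.0003] 1.001777886502266 [[-0.9712  0.2385 -0.0009]
 [ 0.2385  0.9712 -0.0022]
 [ 0.0003 -0.0024 -1.    ]]
top pull_bolt tip_of 0.8 [376.5 265.5] [0.4706 0.1582 0.055 ] [0.47   0.1594 0.068 ]
top pull_bolt spot_in 0.83 [381.5 264.4] [0.4724 0.15   0.055 ] [0.4716 0.1516 0.071 ]
top bolt spot_in 0.68 [402.9 201.2] [0.5859 0.1048 0.006 ] [0.5835 0.1069 0.0201]
top pull_nut tip_of 0.74 [222.3 258. ] [0.4838 0.412  0.055 ] [0.4832 0.4098 0.0657]
top pull_nut spot_in 0.68 [226.3 254.2] [0.4901 0.4055 0.055 ] [0.489  0.4025 0.0702]
top lid_bolt tip_of it knows: bolt, pull_bolt, pull_nut
top lid_bolt spot_in 0.75 [382.7 265.1] [0.4721 0.1462 0.037 ] [0.4706 0.1494 0.0686]
scene pull_bolt tip_of 0.64 [306.3 253.5] [0.4725 0.1487 0.055 ] [0.463  0.1362 0.0692]
scene pull_bolt spot_in 0.67 [305.8 260.8] [0.4619 0.1359 0.055 ] [0.4587 0.1317 0.0598]
scene bolt tip_of 0.63 [374.4 266.7] [0.5759 0.0982 0.006 ] [0.5459 0.0711 0.0435]
scene bolt spot_in 0.51 [368.6 253.1] [0.5912 0.1288 0.006 ] [0.5834 0.1215 0.0154]
scene bolt spot_in 0.49 [228.8 181.3] [0.5117 0.4652 0.006 ] [0.4772 0.396  0.0564]
scene pull_nut tip_of 0.84 [229.3 175.9] [0.4883 0.4137 0.055 ] [0.4793 0.396  0.0677]
scene lid_bolt tip_of it knows: bolt, pull_bolt, pull_nut
scene lid_bolt spot_in 0.97 [305.4 262.1] [0.4713 0.1494 0.037 ] [0.4586 0.1325 0.0566]
```

View pics/top0.png

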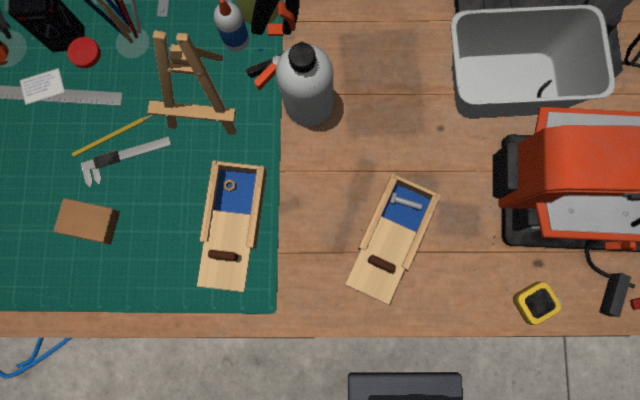

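View pics/scene0.png

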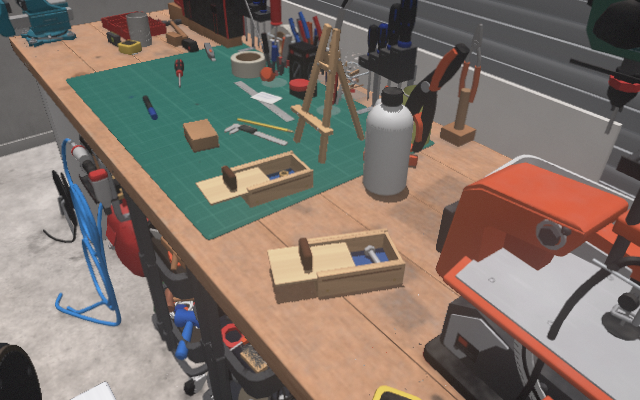

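The top view shows the bolt's box on the right, with the grip at about (381,264) and the bolt at (406,201) on the blue floor. The nut's box is on the left, with its grip at (222,256). The scene view agrees with this. I'll shut the fingers and move to a point above the -x side of the bolt-box grip, then measure again from there.

```bash
python3 -m inch '[[1,-0.027,-0.029,0,0],[1,-0.054,-0.058,0,0],[1,-0.081,-0.087,0,0],[1,-0.108,-0.116,0,0],[1,-0.135,-0.145,0,0]]' 40; python3 -m inch '[[1,-0.027,-0.029,0,0],[1,-0.054,-0.058,0,0],[1,-0.081,-0.087,0,0],[1,-0.108,-0.116,0,0],[1,-0.135,-0.145,0,0]]'; python3 -m inch '[[1,-0.027,-0.029,0,0],[1,-0.054,-0.058,0,0],[1,-0.081,-0.087,0,0],[1,-0.108,-0.116,0,4],[1,-0.119,-0.119,0,9]]'; python3 -m inch '[[1,0,0,0,0],[1,0,0,0,0]]'
python3 - <<'E'
from h import *
np.set_printoptions(precision=4,suppress=True)
s=ctrl.get_state();p=ctrl.read_camera("wrist");cv2.imwrite("pics/w1.png",p["pixels"][:,:,::-1])
print(s["time"],s["eef_pos"],s["opening"],R.from_quat(s["tcp_rot"]).as_matrix())
for q in["pull_bolt","bolt","pull_nut"]:
    for d in ctrl.tip_of(q,p)[:3]:
        print(q,d["score"],np.array(d["at"]),atz(p,d["at"],.055 if "pull" in q else .006,s),bydepth(p,d["at"],s))
# bar top: points with z 0.058..0.075
c,r=cam(p,s);v,u=np.mgrid[0:400:2,0:640:2];v=v.ravel();u=u.ravel()
K=np.array([[p["fx"],0,p["cx"]],[0,p["fy"],p["cy"]],[0,0,1]])
n=cv2.undistortPoints(np.stack([u,v],1).astype(float)[:,None],K,np.array(p["D"],float))[:,0]
d=p["depth"][v,u];P=c+(np.c_[n,np.ones(len(n))]*d[:,None])@r.T
near=(d>0)&(np.hypot(P[:,0]-.4715,P[:,1]-.152)<.05)
for lo,hi in((.062,.075),(.032,.040)):
    Q=P[near&(P[:,2]>lo)&(P[:,2]<hi)] if lo>.05 else P[(d>0)&(np.hypot(P[:,0]-.5,P[:,1]-.15)<.15)&(P[:,2]>lo)&(P[:,2]<hi)]
    (cx,w,a)=cv2.minAreaRect((Q[:,:2]*1000).astype(np.float32));print(lo,len(Q),cx,w,a,Q.mean(0))
E
```

```text
time: 1.22
eef_pos: [0.2579, 0.4809, 0.2314]
tcp_rot: [0.12, 0.993, 0.0, 0.0]
contact_force: [0.5, 0.1, 0.0]
opening: 0.299
finger_force: 0.0
time: 1.63
eef_pos: [0.3545, 0.3078, 0.2317]
tcp_rot: [0.12, 0.993, 0.0, 0.0]
contact_force: [0.9, 0.1, 0.1]
opening: -0.002
finger_force: 0.0
time: 2.05
eef_pos: [0.443, 0.1612, 0.2318]
tcp_rot: [0.202, 0.979, -0.001, 0.001]
contact_force: [0.1, 0.6, 0.7]
opening: -0.001
finger_force: 0.0
time: 2.22
eef_pos: [0.4413, 0.1652, 0.2314]
tcp_rot: [0.198, 0.98, 0.0, -0.0]
contact_force: [-0.7, 0.2, -1.2]
opening: 0.003
finger_force: 0.0
2.2167 [0.4413 0.1652 0.2314] 0.0034952923781458845 [[-0.9219  0.3874 -0.0003]
 [ 0.3874  0.9219  0.0004]
 [ 0.0004  0.0002 -1.    ]]
pull_bolt 0.8 [323.5 212.3] [0.4735 0.1537 0.055 ] [0.4704 0.1549 0.0657]
pull_nut 0.82 [534.7 139.5] [0.4864 0.4079 0.055 ] [0.4821 0.3992 0.0677]
0.062 113 (471.8135986328125, 151.19557189941406) (44.45771026611328, 13.885688781738281) 63.62409210205078 [0.471  0.1517 0.0675]
0.032 950 (512.9747314453125, 131.72665405273438) (87.34294891357422, 200.5379638671875) 65.8785171508789 [0.4602 0.1563 0.0363]
```

View pics/w1.png

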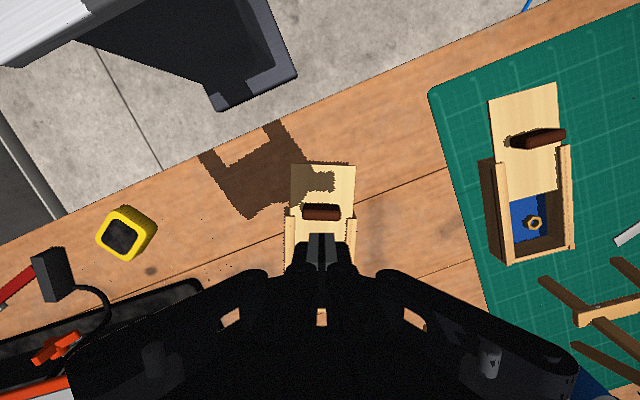

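The wrist view shows the grip bar at (322,211), square to the tool and just behind the shut fingertips. The nut box, at (530,180), is well clear. The bar centre comes out at (0.472, 0.151) and its top at 0.068, which fits the given sizes. Next I'll go down behind the bar.

```bash
python3 -m inch '[[1,0.003,0,0.04,1],[1,0.003,0,0.08,1],[1,0.003,0,0.12,1],[1,0.003,0,0.16,1],[1,0.003,0,0.185,1]]'; python3 -m inch '[[1,0,0,0,0],[1,-0.006,0,0,0],[1,-0.012,0,0,0],[1,-0.018,0,0,0],[1,-0.024,0,0,0]]'
```

```text
time: 2.83
eef_pos: [0.4352, 0.1674, 0.0426]
tcp_rot: [0.205, 0.979, -0.001, -0.002]
contact_force: [0.1, -0.1, -0.1]
opening: 0.007
finger_force: 0.0
time: 3.25
eef_pos: [0.4627, 0.1574, 0.0489]
tcp_rot: [0.206, 0.979, 0.001, 0.002]
contact_force: [-1.8, 1.2, 1.7]
opening: -0.001
finger_force: 1.1
```

```bash
python3 -m inch '[[1,-0.01,0,0,0],[1,-0.02,0,0,0],[1,-0.03,0,0,0],[1,-0.038,0,0,0],[1,-0.042,0,0,0]]'; python3 -m inch '[[1,-0.004,0,0,0],[1,-0.008,0,0,0],[1,-0.008,0,0,0]]'
```

```text
time: 3.67
eef_pos: [0.5002, 0.1393, 0.0465]
tcp_rot: [0.207, 0.978, -0.0, 0.0]
contact_force: [-2.1, 0.3, 1.6]
opening: -0.004
finger_force: 1.1
time: 3.92
eef_pos: [0.5067, 0.1364, 0.0461]
tcp_rot: [0.206, 0.978, -0.0, 0.0]
contact_force: [-0.2, -0.9, 0.1]
opening: 0.002
finger_force: 0.0
```

```bash
python3 - <<'E'
from h import *
np.set_printoptions(precision=4,suppress=True)
p=ctrl.read_camera("top");cv2.imwrite("pics/t2.png",cv2.resize(p["pixels"][130:320,160:480,::-1],None,fx=2.4,fy=2.4))
for q in["pull_bolt","bolt","pull_nut"]:
    for d in ctrl.tip_of(q,p)[:2]: print(q,d["score"],np.array(d["at"]),atz(p,d["at"],.055 if "pull" in q else .006))
E
```

```text
pull_nut 0.77 [223.5 256. ] [0.4871 0.4101 0.055 ]
```

```bash
python3 -m inch '[[1,-0.003,0,0,0],[1,-0.006,0,0,0],[1,-0.009,0,0,0],[1,-0.012,0,0,0]]'; python3 -m inch '[[1,-0.002,0,0,0],[1,-0.004,0,0,0],[1,-0.006,0,0,0],[1,-0.008,0,0,0]]'
```

```text
time: 4.45
eef_pos: [0.5169, 0.1319, 0.0462]
tcp_rot: [0.206, 0.979, -0.0, -0.0]
contact_force: [-3.2, -0.1, 2.2]
opening: -0.0
finger_force: 1.1
time: 4.78
eef_pos: [0.521, 0.1299, 0.0461]
tcp_rot: [0.207, 0.978, 0.0, -0.006]
contact_force: [-15.8, 5.9, 12.7]
opening: -0.0
finger_force: 8.6
```

View pics/t2.png

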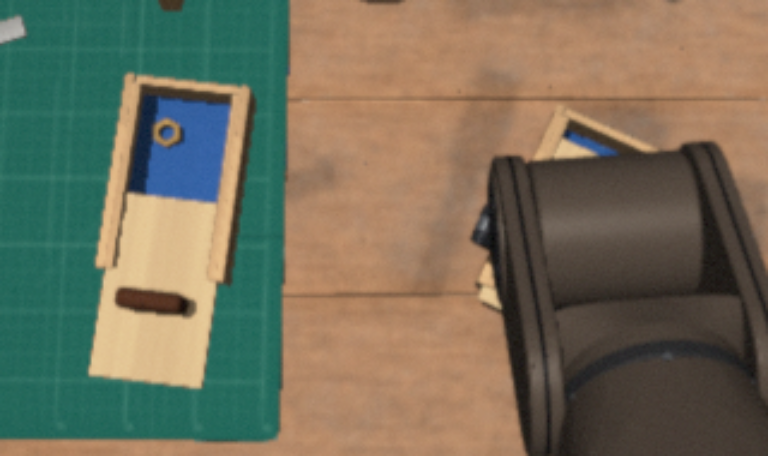

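In the crop, taken before the last push, the nut box is untouched and the arm hides most of the bolt box, with only a thin blue gap left at (590,140). Since then the force has risen to 21 N after roughly 70 mm of travel, so the lid looks to be at its stop. I'll back off, lift and check.

```bash
python3 -m inch '[[1,0.01,0,0,0],[1,0.03,0,0,0],[1,0.035,0,-0.03,0],[1,0.035,0,-0.07,0],[1,0.035,0,-0.11,0]]'; python3 -m inch '[[1,0,0.04,-0.01,0],[1,0,0.08,-0.02,0],[1,0,0.12,-0.03,0],[1,0,0.16,-0.04,0],[1,0,0.2,-0.05,0]]'; python3 -m inch '[[1,0,0,0,0],[1,0,0,0,0]]'
python3 - <<'E'
from h import *
np.set_printoptions(precision=4,suppress=True)
p=ctrl.read_camera("top");cv2.imwrite("pics/t3.png",cv2.resize(p["pixels"][130:320,160:480,::-1],None,fx=2.4,fy=2.4))
for q in["pull_bolt","bolt","pull_nut"]:
    for d in ctrl.tip_of(q,p)[:2]: print(q,d["score"],np.array(d["at"]),atz(p,d["at"],.055 if "pull" in q else .006))
E
```

```text
time: 5.2
eef_pos: [0.4914, 0.143, 0.1564]
tcp_rot: [0.206, 0.979, -0.0, -0.0]
contact_force: [0.5, -0.3, 0.4]
opening: 0.002
finger_force: 0.0
time: 5.62
eef_pos: [0.5743, 0.3278, 0.2073]
tcp_rot: [0.206, 0.979, 0.001, 0.002]
contact_force: [0.9, 0.9, -0.6]
opening: -0.002
finger_force: 0.0
time: 5.78
eef_pos: [0.5743, 0.3279, 0.2068]
tcp_rot: [0.205, 0.979, 0.001, 0.002]
contact_force: [-0.7, 0.6, 0.0]
opening: 0.002
finger_force: 0.0
pull_bolt 0.8 [396.2 224.9] [0.5376 0.1242 0.055 ]
```

View pics/t3.png

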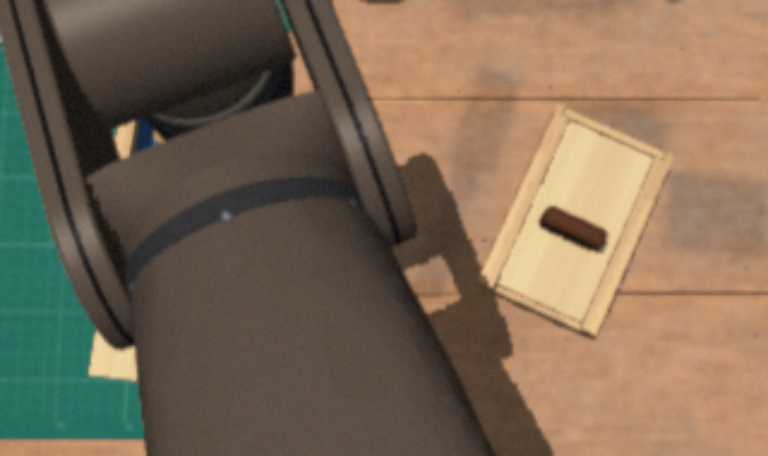

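The crop shows the bolt box fully shut: no blue is visible, the lid is flush with both ends, and the grip is at (573,228). The arm is clear of everything and reads about zero force.

```bash
python3 -c "
from plant import ctrl
print(ctrl.sign_off())"
```

```text
the job is handed in; nothing more can be done
None
```

The lid of the bolt's box is pushed shut to its stop and released, the nut box's lid was never touched, and I handed the job in with the clock at about 6 s; no verdict came back.

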